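# Close and lock the lid of a small test kiln

### The job

The lid of the small test kiln on the table has been left ajar. Swing it gently down onto its springy seal, then press the T-handle latch on the lid's front tab down against the seal, no harder than it needs, and turn it a quarter-turn clockwise until it meets its stop, so that when you let go it springs up into its locked notch and holds the lid down. Leave the pots, tubs and jars around it where they are.

Things in the scene. Friction and masses are not known exactly. Their poses are not given: they have to be found in the camera images.
- kiln: Test kiln, fixed to the table: grey metal box 240 (x) by 260 (y) by 130 mm high, white lid on top. Origin: centre of its underside. z up; x points from its front (latch side, towards the robot) to its back (hinge side). On its front stands a steel pocket, 72 by 84 mm, open at the top, from 45 to 115 mm height: the latch's tongue goes down into it, to a keeper hidden inside.
- lid (a joint): Angle of the lid, rad. 0: level, resting on the uncompressed seal; positive: open, front raised; negative: pressed into the seal. The stiff hinge keeps the lid at any angle where it is left; about 1 N at the front closes it. Below 0 the seal pushes back: at the latch about 6 N at first and 0.5 N more per mm.
- lid_hinge (a point): A point on the lid's hinge line, in the middle of the kiln's width, 125 mm behind the kiln's centre and 130 mm above the table. The hinge line runs along the kiln's y axis.
- lid_front (a point): Point on the flat top of the white lid slab, mid-width, 45 mm behind its front edge; 200 mm in front of the hinge line and, lid at 0, 18 mm above it. Axes are the lid's: z square to its top, x towards the hinge. The slab is 245 mm front to back, 260 wide, 18 thick; its top is bare, push it anywhere. A steel tab 80 mm wide, level with its top, reaches 63 mm out in front and carries the latch.
- handle (a point): Middle of the bar of the latch's T-handle, on its turning axis, 30 mm above the tab's top face. The bar is a level round steel bar 57 mm long, 13 mm thick, on a 12 mm post with a low boss 32 mm across. Axes: y along the bar, x across it, z up along the turning axis. The axis is 280 mm in front of the hinge line (155 mm in front of the kiln's centre with the lid down).
- latch (a joint): Turn of the T-handle latch, rad: 0 with the bar along the lid's front edge, growing clockwise seen from above. Pressed too little, the tongue meets the keeper's lip and the turn is blocked at 0.55 to 1.0. Pressed enough, it turns freely to a hard stop somewhere from 1.4 to 1.85, felt as a sudden rise in moment. Let go at the stop, it springs up into its notch; let go well short of it, it does not.
- bowl: Terracotta bowl, 110 mm across, 50 mm high, near the kiln's right front corner; to be left alone. Origin: centre of its underside.
- jar: Glass jar, 60 mm across, 90 mm high, left of the kiln; to be left alone. Origin: centre of its underside.
- tub: Grey plastic tub, 64 mm across, 60 mm high, left of the kiln's latch; to be left alone. Origin: centre of its underside.
- pot: Blue cup-shaped pot, 80 mm across, 75 mm high, right of the kiln; to be left alone. Origin: centre of its underside.
- tongue_tip (a point): End of the tongue at the foot of the shaft, 50 mm below the tab's top face, 24 mm from the axis. It must go 4.5 to 13.5 mm below its place at lid 0 to pass under the hidden lip: this differs each time and can only be felt. A hard floor comes 1.5 mm lower; pressing with 16 to 20 N reaches it. The seal then lifts it 3.5 mm into the notch. Over 22 N on the floor or 0.5 N m at lip or stop bends it.

How it is judged (in metres and radians):
On the way:
1. the lid has been swung down onto its seal, latch not yet turned (value of joint lid below 0.02 rad and value of joint latch below 0.8 rad), for 0.1 s.
At the end, for the whole second after the job is handed in: The latch has been turned past 1.2 rad and its tongue has risen into the keeper's notch (at least 2 of its 3.5 mm), and it alone holds the lid down below its free rest (lid below -0.001 rad); both at rest (z of tongue_tip in the frame of keeper between 0 and 0.005 m and value of joint latch above 1.2 rad and value of joint lid between -0.05 and -0.001 rad and velocity of joint each of latch, lid below 0.05 rad/s); the robot touches nothing.
It fails at once if the lid is slammed (faster than 1.5 rad/s) (velocity of joint lid below -1.5 rad/s).
It fails at once if the tongue is pressed on the keeper's floor with more than 22 N (contact force between tongue and k_floor above 22 N).
It fails at once if the tongue is forced sideways against the keeper's lip or stop with more than 35 N (contact force between tongue and k_wall above 35 N or contact force between tongue and k_lip above 35 N).
It fails at once if a bystander is moved by more than 20 mm (distance of any of bowl, jar, tub, pot from where it was at the start of the episode above 0.02 m).
It also fails if it takes over 72 s, if anything falls off the work surface, if the arm or the gripper's body presses on something with over 40 N, if the wrist force passes 120 N, or if a joint passes its speed limit or range.

### The arm

A 7-joint arm with a two-finger parallel gripper is mounted at the origin on the work surface. World frame = base frame: x ahead of the robot, y to its left, z up, the work surface at z = 0. Lengths are in mm, angles in rad, forces in N, time in s.
With the tool pointing down it reaches from about 400 to 875 mm from the base axis. Payload 4.4 kg.
Tool frame: the origin (TCP) lies midway between the tips of the shut fingers; the grasp point (between the pads) lies 19 mm behind it (ctrl.grip_point_offset is the distance from the TCP to the grasp point, in mm); z points along the fingers, x is the direction in which the jaws open and shut, and the axes are right-handed (so a half turn about z gives the same grasp; the last joint's range is limited). The gripper opens to 85 mm and grips with 20 to 120 N. Pads are 22 mm wide; open, the fingers measure 114 mm over their backs; the gripper's body (76 mm by 85 mm) begins 54 mm behind the grasp point. The pads swing forward as they close: fully open they stand 13 mm farther back than shut.
Start: joints at [-1.4, 0.628, 0.038, 1.517, -0.027, 0.996, -0.02], TCP at [152.46, 631.881, 231.313] pointing down, gripper open.
Joint ranges: [-3.06, 3.06], [-0.37, 2.12], [-1.25, 1.32], [0.18, 2.47], [-1.1, 4.24], [0.23, 1.98], [-2.94, 2.94]. Speed limits (rad/s): [2.57, 2.57, 3.14, 3.14, 3.14, 3.14, 3.14].

### API

Orientations are given as [roll, pitch, yaw] about the fixed x, y, z axes, in that order (R = Rz(yaw) Ry(pitch) Rx(roll)).
In Python, from cell import ctrl, viewer gives the robot as it stands.
- The arm moves only by the tool apply_moves, never from a script. Its argument "series" is a list that holds one entry, the list of rows, each a list of 6 numbers: the shift along the tool's x, y, z normalised to -1 to 1, where 1 is 50 mm, then the turn, a rotation vector about the tool's x, y, z normalised to -1 to 1, where 1 is 6 degrees. In form: [[[tx, ty, tz, rx, ry, rz], ...]]. A call has exactly 5 rows; each row shifts and turns the commanded pose from where the row before left it, along the tool's axes as they then stand; what a row does not reach is not made up. A row lasts 1/8 s, in which the tool goes at most 62.5 mm and 10.7 degrees, less where a joint would pass 70% of its speed; a pose out of reach is approached as far as the arm can. A call with a number of a shift or a turn outside -1 to 1 is refused whole. A call with a gripper value outside its range is refused whole. "claw" is the gripper command: -1 is shut, 1 is fully open, values between are in proportion, set as the call begins (left out, the last holds). The fingers move at their own pace and stop on an object; the grip force is fixed at half the most. Time passes only in rows, so rows that do not move let the fingers close, or fill a call up. It gives the time, the measured TCP pose, the force and the opening at its end, in the units of the state.
- ctrl.read_state(): the state, without advancing time (a new reading comes with each control period).
- viewer.get_image(name): name is "scene" or "top"; returns the picture (420x560x3 uint8, blue, green, red); there is no depth.
- viewer.camera_info(name): a dict with "K" (3x3 intrinsics, pixels), "distortion" ([k1, k2, p1, p2, k3] as OpenCV has them; the pictures are not rectified), "R" (3x3) and "t" (3): a world point X has camera coordinates R X + t. Camera axes: x right, y down, z forward; pixel columns grow to the right and rows downward; lengths in mm; the calibration is good to about 2 mm. A picture is of the moment at which its call begins. camera_info takes no time and is no camera call.
- ctrl.finish_job(): hands the job in, once; it reports no verdict.
Trained networks look in the newest picture that a camera, given by its name, has taken for a name from the list of things; names that differ only in an ending like _2 or _b are one class to them, and where a whole thing is asked for, a point or a joint stands for the part that bears it (a point fixed in the world has none). Each returns a list of dicts, best first, with "score" (0 to 1); they miss things now and then, are a little off and sometimes report something else, mostly with a low value. They report only what shows in the picture. A call takes as long as a camera call.
- viewer.find_in(camera, label): "location" ([column, row] as shares, 0 to 1, of the picture: columns of its width, rows of its height, amid what is visible of it).
The state is a dict: "clock": time; "qpos": joint angles; "qd": joint speeds; "tau": joint torques, N m; "eef_pos": TCP position; "tool_rot": TCP orientation; "force": force on the tool from outside, world axes, zero at the start; "torque": the same for the moment, N m; "width": finger opening in mm.
Only numpy, scipy, OpenCV 4.12 (cv2) and the standard library are available. Lean on these libraries where they do the work, as an engineer would, in place of code of your own. Each camera call takes 0.05 s, during which the arm holds its last target. There are 200 camera calls.

## Working session

There is one attempt and no reset: what is moved stays moved. The work goes in short steps, Python scripts to look and compute and a tool call to move; the robot and the scene stay as the last step left them, time stands still between calls to the robot, and variables do not carry over. Pictures are saved under pics/ and viewed, about 8 in all and at most 12, crops included, and the job is handed in when it is done.

Besides the shell and the picture viewer there is one more tool, called after "Call:" by a JSON object that holds its "method" and its "body". apply_moves: Moves the arm, as the interface text tells. Scaled input: -1 to 1 covers 50 mm each way for a shift and 6 degrees each way for a turn. Its arguments: {"type":"object","properties":{"series":{"type":"array","items":{"type":"array","items":{"type":"array","items":{"type":"number"}}}},"claw":{"type":"number"}},"required":["series"]}

```bash
ls; mkdir -p pics
python3 - <<'E'
from cell import ctrl, viewer
import cv2,numpy as np
s=ctrl.read_state();print(s)
for c in("scene","top"):
    im=viewer.get_image(c);cv2.imwrite(f"pics/{c}0.png",im)
    i=viewer.camera_info(c);print(c,{k:np.round(np.array(v),4).tolist() for k,v in i.items()})
    for n in("kiln","lid_front","handle","latch","bowl","jar","tub","pot"):
        print(n,[(round(d["score"],2),[round(d["location"][0]*560),round(d["location"][1]*420)]) for d in viewer.find_in(c,n)[:2]])
E
```

```text
pics
{'clock': 0.0, 'qpos': array([-1.39981915,  0.62935617,  0.03842363,  1.51839598, -0.02701251,
        0.99628094, -0.02000636]), 'qd': array([ 1.48261555e-03, -9.49523977e-05, -1.03520832e-03,  1.53089464e-05,
       -6.86662531e-05,  1.82439718e-03, -1.62484974e-03]), 'tau': array([ 1.67974966e-03, -5.63417029e+01,  1.22629903e+00, -1.93443185e+01,
        1.08518475e-02,  1.06127738e-02, -1.29947099e-05]), 'eef_pos': array([152.28041295, 631.25583038, 230.37328982]), 'tool_rot': array([3.14158746e+00, 1.92314773e-03, 1.33402016e+00]), 'force': array([ 0.28631447,  0.34987846, -0.23698682]), 'torque': array([-0.00127809, -0.01403699,  0.04744434]), 'width': 85.01442227681619}
scene {'K': [[379.1975, 0.0, 279.6715], [0.0, 379.1975, 212.3493], [0.0, 0.0, 1.0]], 'distortion': [0.0145, 0.0, 0.0, 0.0, 0.0], 'R': [[-0.9971, 0.0766, 0.0003], [0.0672, 0.8755, -0.4785], [-0.0369, -0.477, -0.8781]], 't': [569.2917, 12.4659, 867.0639]}
kiln [(0.6, [245, 165]), (0.41, [233, 291])]
lid_front [(0.55, [236, 143])]
handle [(0.74, [298, 110])]
latch [(0.82, [298, 109])]
bowl [(0.63, [319, 104])]
jar [(0.82, [229, 289])]
tub [(0.77, [328, 268])]
pot []
top {'K': [[382.6497, 0.0, 275.224], [0.0, 382.6497, 212.433], [0.0, 0.0, 1.0]], 'distortion': [-0.0459, 0.0, 0.0, 0.0, 0.0], 'R': [[-0.0196, -0.9996, -0.0189], [-0.9844, 0.0226, -0.1743], [0.1746, 0.0152, -0.9845]], 't': [27.0256, 615.6158, 724.3096]}
kiln [(0.74, [234, 282])]
lid_front [(0.68, [349, 182])]
handle [(0.75, [353, 232])]
latch [(0.8, [359, 236])]
bowl [(0.56, [452, 284])]
jar [(0.83, [220, 186]), (0.61, [358, 235])]
tub [(0.98, [230, 282])]
pot [(0.78, [442, 192]), (0.6, [343, 192])]
```

View pics/scene0.png

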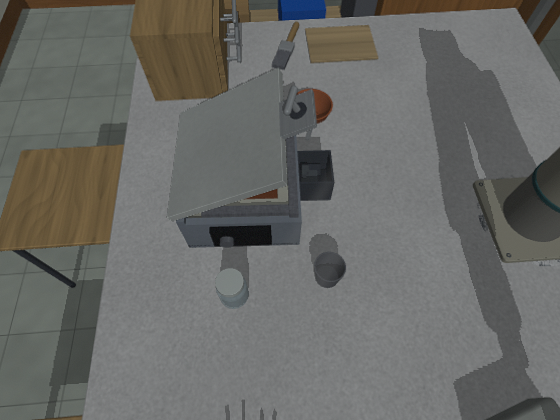

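View pics/top0.png

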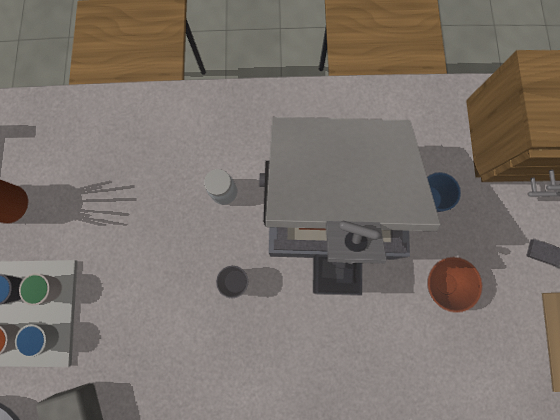

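```bash
cat > h.py <<'E'
import numpy as np, cv2
from scipy.optimize import least_squares
from cell import ctrl, viewer
def proj(c,P):
    i=viewer.camera_info(c);r,_=cv2.Rodrigues(np.array(i["R"]))
    return cv2.projectPoints(np.array(P,float).reshape(-1,3),r,np.array(i["t"],float),np.array(i["K"]),np.array(i["distortion"]))[0].reshape(-1,2)
def K2W(p,P): # kiln -> world
    c,s=np.cos(p[2]),np.sin(p[2]);return np.array(P)@np.array([[c,s,0],[-s,c,0],[0,0,1]])+[p[0],p[1],0]
def lid(a,d,y,z): # d mm ahead of hinge, z above hinge
    return [125-(d*np.cos(a)+z*np.sin(a)),y,130+d*np.sin(a)*1+z*np.cos(a)] if 0 else [125-d*np.cos(a)+z*np.sin(a),y,130+d*np.sin(a)+z*np.cos(a)]
E
python3 - <<'E'
from h import *
obs={"top":[(lid,(245,130,18),(266,221)),(lid,(245,-130,18),(437,229)),(lid,(0,130,18),(273,118)),(lid,(0,-130,18),(411,122)),(lid,(280,0,48),(360,231)),(None,(-192,42,115),(313,293)),(None,(-192,-42,115),(362,293))],
"scene":[(lid,(245,-130,18),(281,71)),(lid,(245,130,18),(287,190)),(lid,(0,130,18),(171,213)),(lid,(0,-130,18),(181,120)),(lid,(280,0,48),(292,100)),(None,(-192,-42,115),(333,151)),(None,(-192,42,115),(333,198)),(None,(-120,130,130),(300,219))]}
def pts(p,c): return K2W(p,[f(p[3],*a) if f else a for f,a,_ in obs[c]])
def res(p): return np.concatenate([(proj(c,pts(p,c))-[o[2] for o in obs[c]]).ravel() for c in obs])
r=least_squares(res,[650,-50,0,.4],loss="soft_l1",x_scale=[10,10,.1,.1])
p=r.x;print(p);print(res(p).reshape(-1,2).round(1).tolist())
print("handle",K2W(p,[lid(p[3],280,0,48),lid(0,280,0,48)]).round(1),"lidfront",K2W(p,[lid(p[3],200,0,18),lid(p[3],245,0,18),lid(0,200,0,18)]).round(1))
for c in obs:
    im=cv2.imread(f"pics/{c}0.png")
    for q in proj(c,pts(p,c)): cv2.circle(im,tuple(int(v) for v in q.round()),2,(0,0,255),-1)
    for yy in (-28.5,28.5):
        q=proj(c,K2W(p,[lid(p[3],280,yy,48)]))[0];cv2.circle(im,tuple(int(v) for v in q.round()),2,(0,255,0),-1)
    x0,y0=(250,100) if c=="top" else (160,50)
    cv2.imwrite(f"pics/{c}1.png",cv2.resize(im[y0:y0+210,x0:x0+200],None,fx=2.8,fy=2.8))
a,b=[cv2.imread(f"pics/{c}1.png") for c in obs]
cv2.imwrite("pics/fit.png",cv2.resize(np.hstack([a,b]),(800,420)))
E
```

```text
[ 6.43898338e+02 -1.07670773e+02 -6.55222343e-02  4.70083936e-01]
[[-1.9, 0.1], [1.8, -0.5], [-0.1, -2.6], [0.4, -1.2], [-3.2, 2.1], [0.5, 0.4], [-2.0, 2.5], [0.2, -2.3], [-3.7, -7.8], [-6.1, 3.1], [-0.2, -9.2], [0.9, 2.5], [-1.8, -0.3], [1.3, -14.3], [1.0, -0.2]]
handle [[ 541.2 -100.9  299.6]
 [ 489.2  -97.5  178. ]] lidfront [[ 598.8 -104.7  236.6]
 [ 558.8 -102.1  257. ]
 [ 569.1 -102.8  148. ]]
```

View pics/fit.png

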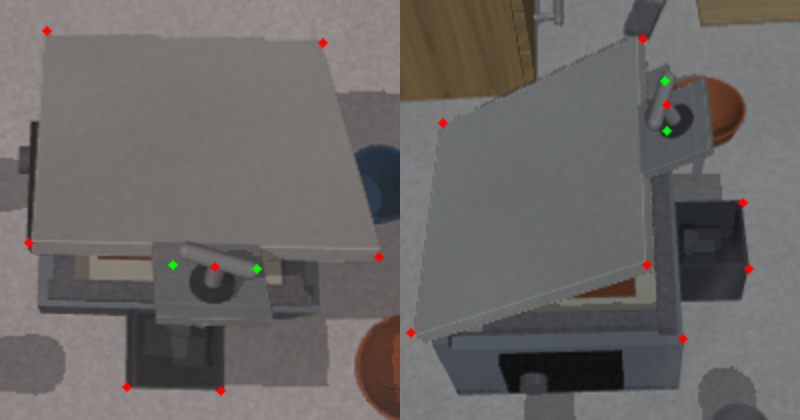

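Run:
```python
from h import *
obs={"top":[(lid,(245,130,18),(265,220.5)),(lid,(245,-130,18),(438,226)),(lid,(0,130,18),(273,118)),(lid,(0,-130,18),(410.5,121)),(lid,(280,0,48),(359.5,229.5)),(None,(-192,42,115),(313.5,293.5)),(None,(-192,-42,115),(361.5,293))],
"scene":[(lid,(245,-130,18),(281,70)),(lid,(245,130,18),(284,182.5)),(lid,(0,130,18),(167,214.5)),(lid,(0,-130,18),(182,112)),(lid,(280,0,48),(291,100)),(None,(-192,-42,115),(331,151)),(None,(-192,42,115),(334,184)),(None,(-120,130,130),(301,219))]}
def pts(p,c): return K2W(p,[f(p[3],*a) if f else a for f,a,_ in obs[c]])
def res(p): return np.concatenate([(proj(c,pts(p,c))-[o[2] for o in obs[c]]).ravel() for c in obs])
r=least_squares(res,[650,-50,0,.4],loss="soft_l1",x_scale=[10,10,.1,.1])
p=r.x;print(p);print(res(p).reshape(-1,2).round(1).tolist())
print("handle",K2W(p,[lid(p[3],280,0,48),lid(0,280,0,48)]).round(1),"lidfront",K2W(p,[lid(p[3],200,0,18),lid(p[3],245,0,18),lid(0,200,0,18)]).round(1))
for t in np.arange(-.2,.9,.1): # bar ends for latch angle (clockwise from above)
    e=[K2W(p,[lid(p[3],280+s*28.5*np.sin(t),-s*-28.5*np.cos(t)*-1*-1,48) for s in(-1,1)])][0]
    print(round(t,1),proj("top",e).round(0).tolist(),proj("scene",e).round(0).tolist())
np.save("p.npy",p)
```

```text
[ 6.43700747e+02 -1.07475491e+02 -6.01647560e-02  4.83827241e-01]
[[-0.8, -0.2], [1.7, 0.7], [-0.6, -2.3], [0.4, -0.5], [-1.9, 1.8], [0.4, 0.2], [-1.0, 2.5], [-1.0, -2.6], [-1.2, -1.4], [-1.8, 2.1], [-1.6, -0.9], [0.6, 1.0], [0.1, -0.6], [0.5, -0.7], [0.5, -0.4]]
handle [[ 543.3 -101.4  302.7]
 [ 489.   -98.2  178. ]] lidfront [[ 600.1 -104.8  239. ]
 [ 560.3 -102.5  259.9]
 [ 568.8 -103.   148. ]]
-0.2 [[379.0, 235.0], [337.0, 227.0]] [[294.0, 88.0], [289.0, 115.0]]
-0.1 [[379.0, 234.0], [337.0, 229.0]] [[293.0, 88.0], [291.0, 114.0]]
0.0 [[378.0, 232.0], [337.0, 231.0]] [[291.0, 89.0], [292.0, 114.0]]
0.1 [[378.0, 230.0], [337.0, 232.0]] [[290.0, 89.0], [294.0, 113.0]]
0.2 [[378.0, 229.0], [337.0, 234.0]] [[288.0, 90.0], [295.0, 112.0]]
0.3 [[377.0, 227.0], [338.0, 236.0]] [[287.0, 91.0], [297.0, 112.0]]
0.4 [[376.0, 225.0], [339.0, 237.0]] [[285.0, 92.0], [298.0, 111.0]]
0.5 [[375.0, 224.0], [340.0, 239.0]] [[284.0, 93.0], [300.0, 109.0]]
0.6 [[374.0, 222.0], [341.0, 241.0]] [[283.0, 94.0], [301.0, 108.0]]
0.7 [[372.0, 221.0], [342.0, 242.0]] [[282.0, 95.0], [302.0, 107.0]]
0.8 [[371.0, 220.0], [344.0, 243.0]] [[281.0, 97.0], [303.0, 106.0]]
```

```bash
cat >> h.py <<'E'
def plan(wps,n,start=None,show=True):
    """wps: list of (x,y,z,yaw); n rows per leg. Rows in tool axes, normalised."""
    s=ctrl.read_state();e=s["tool_rot"]
    cur=np.array([*s["eef_pos"],e[2]]) if start is None else np.array(start,float)
    rows=[]
    for w,k in zip(wps,n):
        d=(np.array(w)-cur)/k
        for i in range(k):
            y=cur[3]; c,sn=np.cos(y),np.sin(y)
            rows.append([(c*d[0]+sn*d[1])/50,(sn*d[0]-c*d[1])/50,-d[2]/50,0,0,-np.degrees(d[3])/6]);cur=cur+d
    rows=np.round(rows,3)
    print("max",abs(rows).max(0),"end",cur.round(3))
    for i in range(0,len(rows),5): print(rows[i:i+5].tolist())
def st():
    s=ctrl.read_state();print(round(s["clock"],2),s["eef_pos"].round(1),s["tool_rot"].round(3),"F",s["force"].round(2),"T",s["torque"].round(3),"w",round(s["width"],1),"q",s["qpos"].round(2))
E
python3 -c "
from h import *
plan([(170,600,320,1.25),(420,330,335,.6),(588,-18,335,-.31)],[2,8,10],start=(152.46,631.88,231.31,1.334))"
```

```text
max [0.479 0.92  0.887 0.    0.    0.869] end [ 5.88e+02 -1.80e+01  3.35e+02 -3.10e-01]
[[-0.269, 0.245, -0.887, 0.0, 0.0, 0.401], [-0.258, 0.256, -0.887, 0.0, 0.0, 0.401], [-0.443, 0.806, -0.038, 0.0, 0.0, 0.776], [-0.377, 0.839, -0.038, 0.0, 0.0, 0.776], [-0.307, 0.867, -0.038, 0.0, 0.0, 0.776]]
[[-0.236, 0.889, -0.038, 0.0, 0.0, 0.776], [-0.163, 0.905, -0.038, 0.0, 0.0, 0.776], [-0.089, 0.916, -0.038, 0.0, 0.0, 0.776], [-0.014, 0.92, -0.038, 0.0, 0.0, 0.776], [0.06, 0.918, -0.038, 0.0, 0.0, 0.776]]
[[-0.116, 0.764, -0.0, 0.0, 0.0, 0.869], [-0.046, 0.772, -0.0, 0.0, 0.0, 0.869], [0.025, 0.772, -0.0, 0.0, 0.0, 0.869], [0.095, 0.767, -0.0, 0.0, 0.0, 0.869], [0.164, 0.755, -0.0, 0.0, 0.0, 0.869]]
[[0.232, 0.737, -0.0, 0.0, 0.0, 0.869], [0.298, 0.713, -0.0, 0.0, 0.0, 0.869], [0.362, 0.683, -0.0, 0.0, 0.0, 0.869], [0.422, 0.647, -0.0, 0.0, 0.0, 0.869], [0.479, 0.606, -0.0, 0.0, 0.0, 0.869]]
```

Call:
{"method": "apply_moves", "body": {"series": [[[-0.27,0.25,-0.89,0,0,0.4],[-0.26,0.26,-0.89,0,0,0.4],[-0.44,0.81,-0.04,0,0,0.78],[-0.38,0.84,-0.04,0,0,0.78],[-0.31,0.87,-0.04,0,0,0.78]]], "claw": -1}}

```text
clock: 1.52
eef_pos: [265.3, 497.1, 326.7]
tool_rot: [-3.142, -0.001, 1.003]
force: [0.8, 0.5, -0.1]
width: -0.5
```

Call:
{"method": "apply_moves", "body": {"series": [[[-0.24,0.89,-0.04,0,0,0.78],[-0.16,0.9,-0.04,0,0,0.78],[-0.09,0.92,-0.04,0,0,0.78],[-0.01,0.92,-0.04,0,0,0.78],[0.06,0.92,-0.04,0,0,0.78]]]}}

```text
clock: 2.15
eef_pos: [421.3, 328.0, 336.7]
tool_rot: [-3.141, -0.001, 0.594]
force: [-0.0, 1.1, 0.7]
width: -0.1
```

Call:
{"method": "apply_moves", "body": {"series": [[[-0.12,0.76,0,0,0,0.87],[-0.05,0.77,0,0,0,0.87],[0.03,0.77,0,0,0,0.87],[0.1,0.77,0,0,0,0.87],[0.16,0.75,0,0,0,0.87]]]}}

```text
clock: 2.78
eef_pos: [504.0, 154.1, 336.5]
tool_rot: [-3.141, -0.0, 0.138]
force: [0.8, -0.3, 0.0]
width: 0.0
```

Call:
{"method": "apply_moves", "body": {"series": [[[0.23,0.74,0,0,0,0.87],[0.3,0.71,0,0,0,0.87],[0.36,0.68,0,0,0,0.87],[0.42,0.65,0,0,0,0.87],[0.48,0.61,0,0,0,0.87]]]}}

```text
clock: 3.4
eef_pos: [587.2, -20.2, 336.4]
tool_rot: [-3.141, -0.0, -0.317]
force: [0.3, -0.1, 0.4]
width: -0.1
```

```bash
python3 -c "
from h import *
st()"
```

```text
3.4 [587.2 -20.2 336.4] [-3.141 -0.    -0.317] F [ 0.26 -0.15  0.42] T [-0.042 -0.005  0.039] w -0.1 q [-0.38  0.49  0.59  1.56 -0.29  1.18 -0.05]
```

Call:
{"method": "apply_moves", "body": {"series": [[[0,0,0.34,0,0,0],[0,0,0.34,0,0,0],[0,0,0.34,0,0,0],[0,0,0.3,0,0,0],[0,0,0.2,0,0,0]]]}}

```text
clock: 4.03
eef_pos: [586.5, -19.1, 259.5]
tool_rot: [3.142, 0.001, -0.314]
force: [-0.1, -0.0, -1.0]
width: -0.1
```

Call:
{"method": "apply_moves", "body": {"series": [[[0,0,0.2,0,0,0],[0,0,0.2,0,0,0],[0,0,0.2,0,0,0],[0,0,0.2,0,0,0],[0,0,0.2,0,0,0]]]}}

```text
clock: 4.65
eef_pos: [586.6, -19.2, 209.6]
tool_rot: [-3.142, 0.0, -0.314]
force: [-0.5, -0.4, 1.4]
width: -0.2
```

Call:
{"method": "apply_moves", "body": {"series": [[[0,0,0.2,0,0,0],[0,0,0.2,0,0,0],[0,0,0.2,0,0,0],[0,0,0.2,0,0,0],[0,0,0.15,0,0,0]]]}}

```text
clock: 5.28
eef_pos: [586.4, -19.2, 162.0]
tool_rot: [3.141, 0.001, -0.314]
force: [-0.9, 0.9, 1.2]
width: -0.1
```

Call:
{"method": "apply_moves", "body": {"series": [[[0,0,0.08,0,0,0],[0,0,0.08,0,0,0],[0,0,0.06,0,0,0],[0,0,0.04,0,0,0],[0,0,0,0,0,0]]]}}

```text
clock: 5.9
eef_pos: [586.9, -19.3, 149.7]
tool_rot: [-3.142, -0.0, -0.314]
force: [-0.1, -0.5, -0.2]
width: -0.1
```

Call:
{"method": "apply_moves", "body": {"series": [[[0,0,0.04,0,0,0],[0,0,0.04,0,0,0],[0,0,0.02,0,0,0],[0,0,0,0,0,0],[0,0,0,0,0,0]]]}}

```text
clock: 6.52
eef_pos: [586.9, -19.3, 146.1]
tool_rot: [-3.141, -0.001, -0.314]
force: [-2.9, 0.7, 10.1]
width: -0.3
```

Call:
{"method": "apply_moves", "body": {"series": [[[0,0,-0.4,0,0,0],[0,0,-0.6,0,0,0],[0,0,-0.6,0,0,0],[0,0,-0.4,0,0,0],[0,0,0,0,0,0]]], "claw": 0.2}}

```text
clock: 7.15
eef_pos: [587.8, -19.4, 246.1]
tool_rot: [-3.14, -0.003, -0.314]
force: [-0.4, -0.5, -0.4]
width: 51.2
```

Run:
```python
from h import *
st();p=np.load("p.npy")
out=[]
for c,(x0,y0) in {"top":(270,200),"scene":(260,100)}.items():
    im=viewer.get_image(c);cv2.imwrite(f"pics/{c}2.png",im)
    print(c,[(round(d["score"],2),[round(d["location"][0]*560,1),round(d["location"][1]*420,1)]) for d in viewer.find_in(c,"handle")[:2]],proj(c,K2W(p,[lid(0,280,0,48)])))
    for q in proj(c,K2W(p,[lid(0,280,0,48),lid(0,280,28.5,48),lid(0,280,-28.5,48),lid(0,245,130,18),lid(0,308,40,18),lid(0,308,-40,18)])): im[int(round(q[1])),int(round(q[0]))]=(0,0,255)
    out.append(cv2.resize(im[y0:y0+100,x0:x0+100],None,fx=4,fy=4,interpolation=cv2.INTER_NEAREST))
cv2.imwrite("pics/close.png",np.hstack(out))
```

```text
7.15 [587.8 -19.4 246.1] [-3.14e+00 -3.00e-03 -3.14e-01] F [-0.4  -0.49 -0.42] T [-0.054 -0.005 -0.031] w 51.2 q [-0.36  0.57  0.55  1.69 -0.35  0.97  0.01]
top [] [[342.87219761 273.33358522]]
scene [] [[317.77518484 147.81210544]]
```

View pics/close.png

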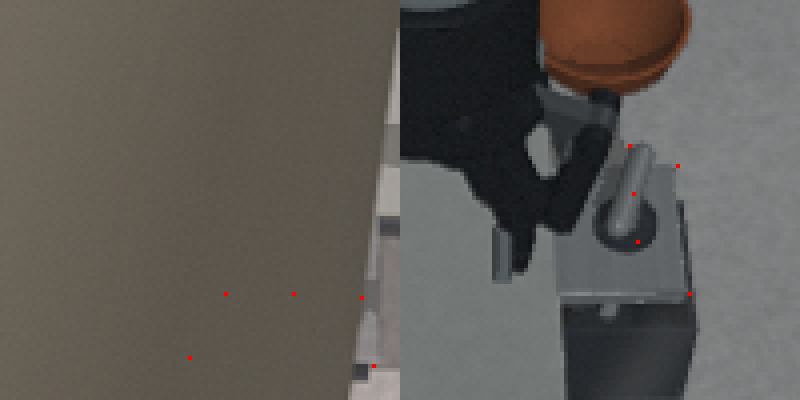

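Run:
```python
from h import *
plan([(489,-98.2,246,-.33),(489,-98.2,190,-.33)],[5,5])
```

```text
max [0.271 0.424 0.224 0.    0.    0.03 ] end [ 4.89e+02 -9.82e+01  1.90e+02 -3.30e-01]
[[-0.271, 0.421, -0.01, 0.0, 0.0, 0.03], [-0.27, 0.422, -0.01, 0.0, 0.0, 0.03], [-0.268, 0.423, -0.01, 0.0, 0.0, 0.03], [-0.267, 0.424, -0.01, 0.0, 0.0, 0.03], [-0.266, 0.424, -0.01, 0.0, 0.0, 0.03]]
[[0.0, -0.0, 0.224, 0.0, 0.0, -0.0], [0.0, -0.0, 0.224, 0.0, 0.0, -0.0], [0.0, -0.0, 0.224, 0.0, 0.0, -0.0], [0.0, -0.0, 0.224, 0.0, 0.0, -0.0], [0.0, -0.0, 0.224, 0.0, 0.0, -0.0]]
```

Call:
{"method": "apply_moves", "body": {"series": [[[-0.27,0.42,0,0,0,0.03],[-0.27,0.42,0,0,0,0.03],[-0.27,0.42,0,0,0,0.03],[-0.27,0.42,0,0,0,0.03],[-0.27,0.42,0,0,0,0.03]]]}}

```text
clock: 7.98
eef_pos: [488.4, -98.0, 243.9]
tool_rot: [3.141, 0.002, -0.33]
force: [0.7, 0.1, 1.0]
width: 51.3
```

Run:
```python
from h import *
st();p=np.load("p.npy");im=viewer.get_image("scene")
for c in("scene","top"):
    print([(round(d["score"],2),[round(d["location"][0]*560,1),round(d["location"][1]*420,1)]) for d in viewer.find_in(c,"handle")[:2]] if c=="scene" else "")
cv2.imwrite("pics/c3.png",cv2.resize(im[90:190,250:400],None,fx=5,fy=5,interpolation=cv2.INTER_CUBIC))
```

```text
7.97 [488.4 -98.  243.9] [ 3.141e+00  2.000e-03 -3.300e-01] F [0.74 0.14 1.02] T [0.012 0.    0.039] w 51.3 q [-0.26  0.45  0.58  1.93 -0.32  0.86  0.15]
[(0.7, [314.4, 152.6])]
```

View pics/c3.png

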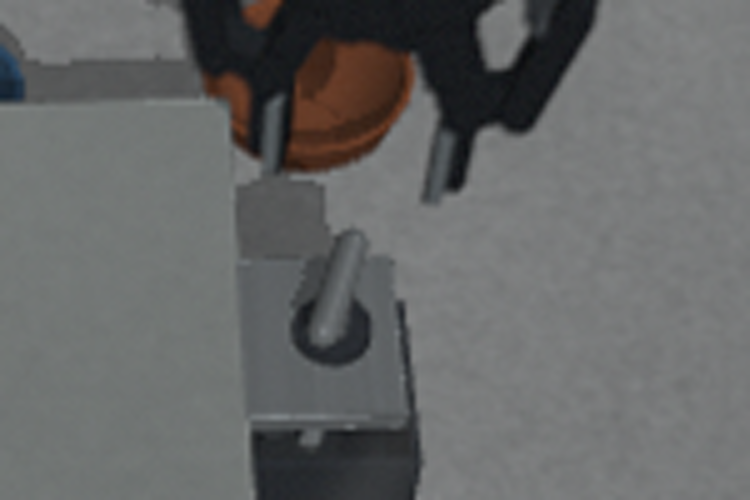

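Call:
{"method": "apply_moves", "body": {"series": [[[0,0,0.34,0,0,0.1],[0,0,0.34,0,0,0.1],[0,0,0.34,0,0,0.1],[0,0,0.34,0,0,0],[0,0,0.32,0,0,0]]]}}

```text
clock: 8.7
eef_pos: [490.1, -96.8, 159.5]
tool_rot: [-3.142, 0.001, -0.36]
force: [-0.4, 0.3, -0.1]
width: 51.4
```

Call:
{"method": "apply_moves", "body": {"series": [[[0,0,0,0,0,0],[0,0,0,0,0,0],[0,0,0,0,0,0],[0,0,0,0,0,0],[0,0,0,0,0,0]]], "claw": -1}}

```text
clock: 9.32
eef_pos: [490.3, -97.6, 161.2]
tool_rot: [-3.141, -0.002, -0.361]
force: [2.7, -0.7, -1.5]
width: 10.8
```

Run:
```python
from h import *
st()
```

```text
9.32 [490.3 -97.6 161.2] [-3.141e+00 -2.000e-03 -3.610e-01] F [ 2.72 -0.68 -1.5 ] T [ 0.02  -0.539  0.007] w 10.8 q [-0.2   0.57  0.5   2.01 -0.43  0.66  0.22]
```

Call:
{"method": "apply_moves", "body": {"series": [[[0,0,0.02,0,0,0],[0,0,0.02,0,0,0],[0,0,0.02,0,0,0],[0,0,0.02,0,0,0],[0,0,0,0,0,0]]]}}

```text
clock: 9.95
eef_pos: [489.9, -97.6, 157.7]
tool_rot: [-3.141, -0.001, -0.362]
force: [-0.9, 1.2, 7.4]
width: 10.8
```

Run:
```python
from h import *
st()
```

```text
9.95 [489.9 -97.6 157.7] [-3.141e+00 -1.000e-03 -3.620e-01] F [-0.89  1.23  7.38] T [ 0.198 -0.131 -0.012] w 10.8 q [-0.19  0.57  0.49  2.02 -0.44  0.65  0.23]
```

Call:
{"method": "apply_moves", "body": {"series": [[[0,0,0.02,0,0,0],[0,0,0.02,0,0,0],[0,0,0.02,0,0,0],[0,0,0,0,0,0],[0,0,0,0,0,0]]]}}

```text
clock: 10.58
eef_pos: [489.6, -97.6, 154.8]
tool_rot: [-3.141, -0.0, -0.362]
force: [-1.9, 0.9, 9.7]
width: 10.9
```

Call:
{"method": "apply_moves", "body": {"series": [[[0,0,0.01,0,0,0],[0,0,0.01,0,0,0],[0,0,0.01,0,0,0],[0,0,0,0,0,0],[0,0,0,0,0,0]]]}}

```text
clock: 11.2
eef_pos: [489.5, -97.6, 153.4]
tool_rot: [-3.14, -0.0, -0.362]
force: [-2.7, 2.1, 10.9]
width: 10.6
```

Call:
{"method": "apply_moves", "body": {"series": [[[0,0,0.01,0,0,0],[0,0,0.01,0,0,0],[0,0,0.01,0,0,0],[0,0,0,0,0,0],[0,0,0,0,0,0]]]}}

```text
clock: 11.82
eef_pos: [489.3, -97.6, 152.0]
tool_rot: [-3.14, -0.0, -0.362]
force: [-2.7, 0.4, 12.0]
width: 10.7
```

Call:
{"method": "apply_moves", "body": {"series": [[[0,0,0.01,0,0,0],[0,0,0.01,0,0,0],[0,0,0.01,0,0,0],[0,0,0,0,0,0],[0,0,0,0,0,0]]]}}

```text
clock: 12.45
eef_pos: [489.2, -97.6, 150.6]
tool_rot: [-3.14, 0.0, -0.362]
force: [-2.1, 1.3, 13.0]
width: 10.9
```

Call:
{"method": "apply_moves", "body": {"series": [[[0,0,0.01,0,0,0],[0,0,0.01,0,0,0],[0,0,0.01,0,0,0],[0,0,0,0,0,0],[0,0,0,0,0,0]]]}}

```text
clock: 13.08
eef_pos: [489.0, -97.6, 149.1]
tool_rot: [-3.14, 0.0, -0.362]
force: [-3.8, 2.1, 13.3]
width: 10.8
```

Call:
{"method": "apply_moves", "body": {"series": [[[0,0,0.01,0,0,0],[0,0,0.01,0,0,0],[0,0,0.01,0,0,0],[0,0,0,0,0,0],[0,0,0,0,0,0]]]}}

```text
clock: 13.7
eef_pos: [488.9, -97.6, 147.7]
tool_rot: [-3.14, 0.001, -0.362]
force: [-3.9, 1.6, 14.5]
width: 11.1
```

Call:
{"method": "apply_moves", "body": {"series": [[[0,0,0.01,0,0,0],[0,0,0.01,0,0,0],[0,0,0,0,0,0],[0,0,0,0,0,0],[0,0,0,0,0,0]]]}}

```text
clock: 14.32
eef_pos: [488.9, -97.6, 147.4]
tool_rot: [-3.14, 0.0, -0.362]
force: [-6.2, 2.5, 22.5]
width: 10.8
```

Call:
{"method": "apply_moves", "body": {"series": [[[0,0,-0.01,0,0,0],[0,0,0,0,0,0.4],[0,0,0,0,0,0.4],[0,0,0,0,0,0.4],[0,0,0,0,0,0.4]]]}}

```text
clock: 14.95
eef_pos: [489.2, -97.8, 147.5]
tool_rot: [-3.14, 0.0, -0.531]
force: [-4.2, 0.6, 17.4]
width: 11.2
```

Run:
```python
from h import *
st()
```

```text
14.95 [489.2 -97.8 147.5] [-3.14   0.    -0.531] F [-4.25  0.59 17.37] T [0.315 0.404 0.038] w 11.2 q [-0.21  0.6   0.53  2.03 -0.5   0.64  0.12]
```

Call:
{"method": "apply_moves", "body": {"series": [[[0,0,0,0,0,0.4],[0,0,0,0,0,0.4],[0,0,0,0,0,0.4],[0,0,0,0,0,0.4],[0,0,0,0,0,0]]]}}

```text
clock: 15.58
eef_pos: [489.5, -98.0, 147.5]
tool_rot: [-3.14, -0.0, -0.698]
force: [-4.4, 1.4, 18.1]
width: 11.0
```

Run:
```python
from h import *
st()
```

```text
15.57 [489.5 -98.  147.5] [-3.14  -0.    -0.698] F [-4.41  1.41 18.12] T [ 0.229  0.267 -0.118] w 11.0 q [-0.24  0.61  0.58  2.03 -0.54  0.66 -0.01]
```

Call:
{"method": "apply_moves", "body": {"series": [[[0,0,0,0,0,0.4],[0,0,0,0,0,0.4],[0,0,0,0,0,0.4],[0,0,0,0,0,0.4],[0,0,0,0,0,0]]]}}

```text
clock: 16.2
eef_pos: [489.7, -98.3, 147.5]
tool_rot: [-3.14, -0.001, -0.865]
force: [-3.3, 0.7, 16.2]
width: 10.8
```

Run:
```python
from h import *
st()
```

```text
16.2 [489.7 -98.3 147.5] [-3.14e+00 -1.00e-03 -8.65e-01] F [-3.33  0.66 16.16] T [ 0.043  0.26  -0.044] w 10.8 q [-0.27  0.62  0.63  2.03 -0.58  0.67 -0.13]
```

Call:
{"method": "apply_moves", "body": {"series": [[[0,0,0,0,0,0.4],[0,0,0,0,0,0.4],[0,0,0,0,0,0.4],[0,0,0,0,0,0.4],[0,0,0,0,0,0]]]}}

```text
clock: 16.82
eef_pos: [489.8, -98.6, 147.6]
tool_rot: [-3.14, -0.001, -1.033]
force: [-3.7, -0.2, 16.2]
width: 11.0
```

Run:
```python
from h import *
st()
```

```text
16.82 [489.8 -98.6 147.6] [-3.140e+00 -1.000e-03 -1.033e+00] F [-3.67 -0.2  16.21] T [-0.07   0.217 -0.113] w 11.0 q [-0.3   0.64  0.68  2.03 -0.62  0.69 -0.25]
```

Call:
{"method": "apply_moves", "body": {"series": [[[0,0,0,0,0,0.4],[0,0,0,0,0,0.4],[0,0,0,0,0,0.4],[0,0,0,0,0,0.4],[0,0,0,0,0,0]]]}}

```text
clock: 17.45
eef_pos: [489.9, -98.9, 147.6]
tool_rot: [-3.14, -0.001, -1.201]
force: [-2.6, -0.2, 15.1]
width: 11.0
```

Run:
```python
from h import *
st()
```

```text
17.45 [489.9 -98.9 147.6] [-3.140e+00 -1.000e-03 -1.201e+00] F [-2.57 -0.19 15.07] T [-0.22   0.262 -0.054] w 11.0 q [-0.33  0.65  0.72  2.03 -0.67  0.71 -0.38]
```

Past the lip range; onward in smaller turns.

Call:
{"method": "apply_moves", "body": {"series": [[[0,0,0,0,0,0.35],[0,0,0,0,0,0.35],[0,0,0,0,0,0.35],[0,0,0,0,0,0.35],[0,0,0,0,0,0]]]}}

```text
clock: 18.08
eef_pos: [490.0, -99.1, 147.6]
tool_rot: [-3.139, -0.001, -1.347]
force: [-2.6, -1.1, 14.8]
width: 10.9
```

Run:
```python
from h import *
st()
```

```text
18.07 [490.  -99.1 147.6] [-3.139e+00 -1.000e-03 -1.347e+00] F [-2.56 -1.14 14.84] T [-0.33   0.233 -0.015] w 10.9 q [-0.35  0.66  0.77  2.03 -0.7   0.72 -0.49]
```

Call:
{"method": "apply_moves", "body": {"series": [[[0,0,0,0,0,0.2],[0,0,0,0,0,0.2],[0,0,0,0,0,0.2],[0,0,0,0,0,0],[0,0,0,0,0,0]]]}}

```text
clock: 18.7
eef_pos: [490.0, -99.2, 147.6]
tool_rot: [-3.139, -0.001, -1.41]
force: [-2.0, -0.7, 15.3]
width: 10.7
```

Run:
```python
from h import *
st()
```

```text
18.7 [490.  -99.2 147.6] [-3.139e+00 -1.000e-03 -1.410e+00] F [-1.96 -0.74 15.29] T [-0.376  0.149 -0.019] w 10.7 q [-0.36  0.67  0.78  2.03 -0.72  0.73 -0.53]
```

Call:
{"method": "apply_moves", "body": {"series": [[[0,0,0,0,0,0.2],[0,0,0,0,0,0.2],[0,0,0,0,0,0.2],[0,0,0,0,0,0.1],[0,0,0,0,0,0]]]}}

```text
clock: 19.32
eef_pos: [490.0, -99.4, 147.6]
tool_rot: [-3.139, -0.002, -1.483]
force: [-2.8, -0.3, 14.7]
width: 10.7
```

Run:
```python
from h import *
st()
```

```text
19.32 [490.  -99.4 147.6] [-3.139e+00 -2.000e-03 -1.483e+00] F [-2.83 -0.32 14.72] T [-0.465  0.208  0.026] w 10.7 q [-0.37  0.68  0.8   2.03 -0.73  0.74 -0.59]
```

Call:
{"method": "apply_moves", "body": {"series": [[[0,0,0,0,0,0.2],[0,0,0,0,0,0.2],[0,0,0,0,0,0.2],[0,0,0,0,0,0.1],[0,0,0,0,0,0]]]}}

```text
clock: 19.95
eef_pos: [490.0, -99.5, 147.6]
tool_rot: [-3.139, -0.002, -1.557]
force: [-3.1, -1.2, 15.1]
width: 10.7
```

Run:
```python
from h import *
st()
```

```text
19.95 [490.  -99.5 147.6] [-3.139e+00 -2.000e-03 -1.557e+00] F [-3.06 -1.2  15.14] T [-0.419  0.226  0.045] w 10.7 q [-0.38  0.69  0.82  2.03 -0.75  0.75 -0.65]
```

Call:
{"method": "apply_moves", "body": {"series": [[[0,0,0,0,0,0.2],[0,0,0,0,0,0.2],[0,0,0,0,0,0.2],[0,0,0,0,0,0.1],[0,0,0,0,0,0]]]}}

```text
clock: 20.58
eef_pos: [489.9, -99.6, 147.6]
tool_rot: [-3.139, -0.002, -1.63]
force: [-2.8, -1.5, 14.6]
width: 11.1
```

Run:
```python
from h import *
st()
```

```text
20.57 [489.9 -99.6 147.6] [-3.139e+00 -2.000e-03 -1.630e+00] F [-2.82 -1.45 14.62] T [-0.543  0.253 -0.015] w 11.1 q [-0.39  0.69  0.85  2.03 -0.77  0.76 -0.7 ]
```

Call:
{"method": "apply_moves", "body": {"series": [[[0,0,0,0,0,0.2],[0,0,0,0,0,0.2],[0,0,0,0,0,0.2],[0,0,0,0,0,0.1],[0,0,0,0,0,0]]]}}

```text
clock: 21.2
eef_pos: [489.9, -99.8, 147.6]
tool_rot: [-3.139, -0.002, -1.703]
force: [-2.2, -3.1, 13.9]
width: 10.8
```

Run:
```python
from h import *
st()
```

```text
21.2 [489.9 -99.8 147.6] [-3.139e+00 -2.000e-03 -1.703e+00] F [-2.15 -3.05 13.89] T [-0.543  0.251  0.046] w 10.8 q [-0.4   0.7   0.87  2.03 -0.78  0.77 -0.76]
```

Call:
{"method": "apply_moves", "body": {"series": [[[0,0,0,0,0,0.15],[0,0,0,0,0,0.15],[0,0,0,0,0,0.15],[0,0,0,0,0,0.1],[0,0,0,0,0,0]]]}}

```text
clock: 21.82
eef_pos: [489.9, -99.9, 147.6]
tool_rot: [-3.139, -0.002, -1.761]
force: [-2.9, -2.1, 15.4]
width: 10.7
```

Run:
```python
from h import *
st()
```

```text
21.82 [489.9 -99.9 147.6] [-3.139e+00 -2.000e-03 -1.761e+00] F [-2.92 -2.1  15.37] T [-0.556  0.293  0.159] w 10.7 q [-0.41  0.71  0.88  2.03 -0.79  0.78 -0.8 ]
```

Call:
{"method": "apply_moves", "body": {"series": [[[0,0,0,0,0,0.1],[0,0,0,0,0,0.1],[0,0,0,0,0,0],[0,0,0,0,0,0],[0,0,0,0,0,0]]]}}

```text
clock: 22.45
eef_pos: [489.9, -100.0, 147.7]
tool_rot: [-3.139, -0.002, -1.781]
force: [-3.2, -2.1, 14.9]
width: 11.0
```

Run:
```python
from h import *
st()
```

```text
22.45 [ 489.9 -100.   147.7] [-3.139e+00 -2.000e-03 -1.781e+00] F [-3.15 -2.06 14.91] T [-0.619  0.307  0.314] w 11.0 q [-0.41  0.71  0.89  2.03 -0.8   0.78 -0.82]
```

Call:
{"method": "apply_moves", "body": {"series": [[[0,0,-0.02,0,0,0],[0,0,-0.02,0,0,0],[0,0,-0.02,0,0,0],[0,0,0,0,0,0],[0,0,0,0,0,0]]]}}

```text
clock: 23.08
eef_pos: [490.0, -99.9, 149.5]
tool_rot: [-3.139, -0.003, -1.781]
force: [-0.5, -5.4, 4.2]
width: 11.0
```

Run:
```python
from h import *
st()
```

```text
23.07 [490.  -99.9 149.5] [-3.139e+00 -3.000e-03 -1.781e+00] F [-0.51 -5.43  4.19] T [-1.223 -0.207  0.277] w 11.0 q [-0.42  0.71  0.89  2.03 -0.79  0.79 -0.82]
```

Call:
{"method": "apply_moves", "body": {"series": [[[0,0,0,0,0,-0.1],[0,0,0,0,0,-0.05],[0,0,0,0,0,0],[0,0,0,0,0,0],[0,0,0,0,0,0]]]}}

```text
clock: 23.7
eef_pos: [490.1, -99.9, 149.5]
tool_rot: [-3.139, -0.003, -1.766]
force: [-0.5, -5.0, 5.0]
width: 11.1
```

Run:
```python
from h import *
st()
```

```text
23.7 [490.1 -99.9 149.5] [-3.139e+00 -3.000e-03 -1.766e+00] F [-0.55 -4.98  4.98] T [-1.255 -0.206  0.236] w 11.1 q [-0.41  0.71  0.89  2.03 -0.79  0.78 -0.81]
```

Call:
{"method": "apply_moves", "body": {"series": [[[0,0,0,0,0,0],[0,0,0,0,0,0],[0,0,0,0,0,0],[0,0,0,0,0,0],[0,0,0,0,0,0]]], "claw": 0.2}}

```text
clock: 24.32
eef_pos: [489.5, -97.5, 148.7]
tool_rot: [3.141, 0.0, -1.765]
force: [-0.8, 0.1, -0.3]
width: 51.2
```

Call:
{"method": "apply_moves", "body": {"series": [[[0,0,-0.2,0,0,0],[0,0,-0.5,0,0,0],[0,0,-0.8,0,0,0],[0,0,-0.8,0,0,0],[0,0,-0.8,0,0,0]]]}}

```text
clock: 24.95
eef_pos: [489.3, -97.8, 305.7]
tool_rot: [-3.141, -0.0, -1.765]
force: [0.9, 0.3, -0.3]
width: 51.3
```

Run:
```python
from h import *
st();p=np.load("p.npy");im=viewer.get_image("scene");cv2.imwrite("pics/s4.png",im)
a0,a1=cv2.imread("pics/scene2.png"),im
for a in(0,-.02,-.03,-.04,-.05): print(a,proj("scene",K2W(p,[lid(a,280,0,48),lid(a,308,40,18),lid(a,308,-40,18)])).round(1).tolist())
cv2.imwrite("pics/c4.png",np.hstack([cv2.resize(i[110:190,270:350],None,fx=5,fy=5,interpolation=cv2.INTER_CUBIC) for i in(a0,a1)]))
```

```text
24.95 [489.3 -97.8 305.7] [-3.141 -0.    -1.765] F [ 0.89  0.3  -0.26] T [-0.008 -0.083 -0.026] w 51.3 q [-0.58  0.53  1.11  1.85 -0.53  1.11 -1.03]
0 [[317.8, 147.8], [331.9, 173.4], [328.8, 141.3]]
-0.02 [[318.0, 149.6], [331.7, 175.1], [328.6, 143.2]]
-0.03 [[318.1, 150.5], [331.6, 176.0], [328.5, 144.2]]
-0.04 [[318.1, 151.4], [331.4, 176.9], [328.3, 145.1]]
-0.05 [[318.2, 152.3], [331.3, 177.8], [328.2, 146.0]]
```

View pics/c4.png

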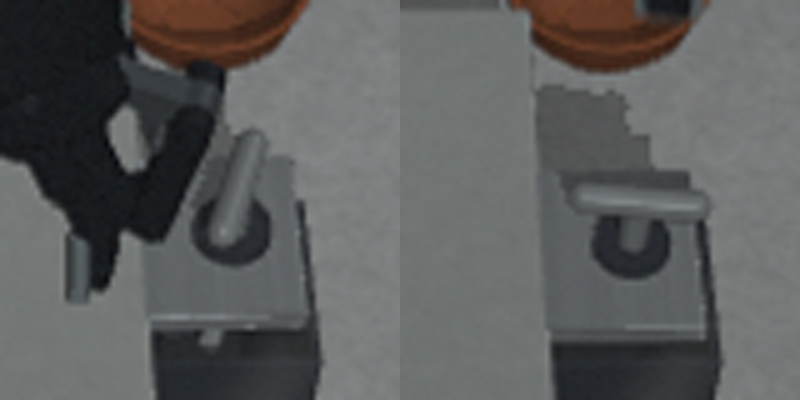

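Run:
```python
from h import *
from scipy.optimize import brentq
a,b=[cv2.cvtColor(cv2.imread(f"pics/{n}.png"),cv2.COLOR_BGR2GRAY) for n in("scene2","s4")]
p=np.load("p.npy")
# tab's left (y+) edge patches, tracked from before to after
for (x,y,w,h) in [(302,168,24,9),(300,166,30,12),(314,168,14,8)]:
    t=cv2.resize(a[y:y+h,x:x+w],None,fx=8,fy=8,interpolation=cv2.INTER_CUBIC)
    s=cv2.resize(b[y-4:y+h+8,x-5:x+w+5],None,fx=8,fy=8,interpolation=cv2.INTER_CUBIC)
    m=cv2.matchTemplate(s,t,cv2.TM_CCOEFF_NORMED);_,v,_,l=cv2.minMaxLoc(m)
    d=l[1]/8-4
    f=lambda g:(proj("scene",K2W(p,[lid(g,295,40,18)]))-proj("scene",K2W(p,[lid(0,295,40,18)])))[0,1]-d
    g=brentq(f,-.1,.05);print("score",round(v,3),"shift",l[0]/8-5,d,"lid",round(g,4),"mm at latch",round(280*g,1))
for t in(1.4,1.5,1.6,1.7,1.8):
    e=K2W(p,[lid(-.035,280+s*28.5*np.sin(t),-s*28.5*np.cos(t),48) for s in(-1,1)]);q=proj("scene",e)
    print(t,((q-[270,110])*5+[400,0]).round(0).tolist())
```

```text
score 0.811 shift 3.75 2.0 lid -0.0237 mm at latch -6.6
score 0.833 shift 0.125 2.125 lid -0.0252 mm at latch -7.0
score 0.665 shift -5.0 4.125 lid -0.0492 mm at latch -13.8
1.4 [[570.0, 214.0], [710.0, 195.0]]
1.5 [[569.0, 208.0], [712.0, 201.0]]
1.6 [[568.0, 202.0], [712.0, 207.0]]
1.7 [[569.0, 197.0], [713.0, 213.0]]
1.8 [[570.0, 191.0], [712.0, 218.0]]
```

Call:
{"method": "apply_moves", "body": {"series": [[[0,0,0.5,0,0,0],[0,0,0.6,0,0,0],[0,0,0.6,0,0,0],[0,0,0.5,0,0,0],[0,0,0.2,0,0,0]]], "claw": -1}}

```text
clock: 25.62
eef_pos: [488.9, -97.5, 183.1]
tool_rot: [3.14, -0.0, -1.765]
force: [0.4, 0.4, 0.6]
width: -0.1
```

Call:
{"method": "apply_moves", "body": {"series": [[[0,0,0.04,0,0,0],[0,0,0.03,0,0,0],[0,0,0.02,0,0,0],[0,0,0,0,0,0],[0,0,0,0,0,0]]]}}

```text
clock: 26.25
eef_pos: [489.7, -97.6, 179.5]
tool_rot: [-3.141, 0.0, -1.765]
force: [0.4, 0.2, 0.3]
width: 0.1
```

Call:
{"method": "apply_moves", "body": {"series": [[[0,0,0.02,0,0,0],[0,0,0.02,0,0,0],[0,0,0.02,0,0,0],[0,0,0,0,0,0],[0,0,0,0,0,0]]]}}

```text
clock: 26.88
eef_pos: [489.5, -97.6, 176.3]
tool_rot: [3.142, 0.0, -1.765]
force: [0.6, 0.4, -0.9]
width: -0.3
```

Call:
{"method": "apply_moves", "body": {"series": [[[0,0,0.01,0,0,0],[0,0,0.01,0,0,0],[0,0,0,0,0,0],[0,0,0,0,0,0],[0,0,0,0,0,0]]]}}

```text
clock: 27.5
eef_pos: [489.6, -97.7, 175.8]
tool_rot: [-3.141, 0.0, -1.765]
force: [-1.7, 0.7, 6.6]
width: -0.0
```

Call:
{"method": "apply_moves", "body": {"series": [[[0,0,0.01,0,0,0],[0,0,0.01,0,0,0],[0,0,0.01,0,0,0],[0,0,0,0,0,0],[0,0,0,0,0,0]]]}}

```text
clock: 28.12
eef_pos: [489.5, -97.8, 174.9]
tool_rot: [-3.141, 0.001, -1.765]
force: [-3.0, 1.3, 12.9]
width: -0.1
```

Call:
{"method": "apply_moves", "body": {"series": [[[0,0,0.01,0,0,0],[0,0,0.01,0,0,0],[0,0,0,0,0,0],[0,0,0,0,0,0],[0,0,0,0,0,0]]]}}

```text
clock: 28.75
eef_pos: [489.4, -97.8, 173.9]
tool_rot: [-3.141, 0.001, -1.765]
force: [-3.5, 1.9, 13.9]
width: 0.0
```

Call:
{"method": "apply_moves", "body": {"series": [[[0,0,0.01,0,0,0],[0,0,0.005,0,0,0],[0,0,0,0,0,0],[0,0,0,0,0,0],[0,0,0,0,0,0]]]}}

```text
clock: 29.38
eef_pos: [489.3, -97.8, 173.2]
tool_rot: [-3.141, 0.001, -1.765]
force: [-4.2, 1.2, 14.2]
width: -0.0
```

Call:
{"method": "apply_moves", "body": {"series": [[[0,0,-0.04,0,0,0],[0,0,-0.04,0,0,0],[0,0,-0.04,0,0,0],[0,0,-0.3,0,0,0],[0,0,-0.8,0,0,0]]]}}

```text
clock: 30.0
eef_pos: [488.5, -97.3, 233.1]
tool_rot: [3.138, -0.001, -1.765]
force: [0.5, 0.7, 0.7]
width: 0.4
```

Call:
{"method": "apply_moves", "body": {"series": [[[0,0,-0.9,0,0,0],[0,0,-0.9,0,0,0],[-0.9,0,0,0,0,0],[-0.9,0,0,0,0,0],[-0.9,0,0,0,0,0]]]}}

```text
clock: 30.62
eef_pos: [515.8, 36.0, 324.1]
tool_rot: [-3.141, 0.0, -1.765]
force: [0.3, 0.9, -0.6]
width: -0.0
```

Call:
{"method": "apply_moves", "body": {"series": [[[-0.9,0,0,0,0,0],[-0.9,0,0,0,0,0],[-0.9,0,0,0,0,0],[0,0,0,0,0,0],[0,0,0,0,0,0]]]}}

```text
clock: 31.25
eef_pos: [541.4, 166.4, 323.6]
tool_rot: [-3.141, -0.001, -1.765]
force: [0.2, -1.6, -0.8]
width: 0.0
```

Run:
```python
from h import *
st();p=np.load("p.npy")
o=[]
for c in("scene","top"):
    im=viewer.get_image(c);cv2.imwrite(f"pics/{c}5.png",im)
    print(c,proj(c,K2W(p,[lid(-.035,280,0,48)])).round(1),[(round(d["score"],2),[round(d["location"][0]*560,1),round(d["location"][1]*420,1)]) for d in viewer.find_in(c,"handle")[:1]])
    o.append(im[60:360,150:490])
cv2.imwrite("pics/end.png",np.hstack(o))
```

```text
31.25 [541.4 166.4 323.6] [-3.141e+00 -1.000e-03 -1.765e+00] F [ 0.25 -1.64 -0.8 ] T [ 0.011  0.019 -0.005] w 0.0 q [-1.    0.64  1.14  1.65 -0.61  1.25 -1.5 ]
scene [[318.1 150.9]] []
top [[342.  274.3]] [(0.75, [341.5, 272.5])]
```

View pics/end.png

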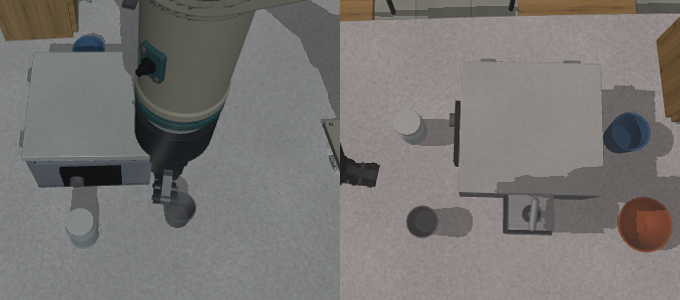

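```bash
python3 -c "
from cell import ctrl
print(ctrl.finish_job())"
```

```text
the job is handed in; nothing more can be done
None
```

The kiln lid is shut and its latch is turned to the stop and holding it down. I handed the job in at about 31 s; no verdict is reported.

- **Lid:** I swung it down with the shut fingers. The seal answered with about 10 N.
- **Latch:** I gripped the T-handle and pressed in small steps until the floor was felt at 22.5 N total, of which I estimate about 8 N was on the floor. I eased off slightly and turned it clockwise about 1.4 rad until the moment rose to 0.31 N m.
- **Is it in the notch?**
  - With the handle still gripped at the stop, it rose only about 1.8 mm, so I let go and probed it.
  - Pressing on top of the bar showed it held firm up to about 7 N. It then gave 2.6 mm without reaching the floor, so the tongue had risen at least that far into the notch; I withdrew slowly so it could spring back up.
- **Final picture:** The bar lies front to back (latch about 1.65 rad, measured just before the probe), the lid is down, the arm is clear, and the bowl, jar, tub and pot are where they were.
- **Disagreement:** My estimates of how far the lid is held down differ. Two of the three image matches gave about 7 mm at the latch, and the third, the weakest, gave 13.8 mm, so I set it aside. The bar probe gave about 8.7 mm. All of these are below the lid's free rest.

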